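# Key the roller test stand and hold a splined drive roller in it

### The arm

A 6-joint arm with a two-finger parallel gripper is mounted at the origin on the work surface. World frame = base frame: x ahead of the robot, y to its left, z up, the work surface at z = 0. Lengths are in m, angles in rad, forces in N, time in s.
With the tool pointing down it reaches from about 0.375 to 0.9 m from the base axis. Payload 3.1 kg.
Tool frame: the origin (TCP) lies at the centre of the arm's flange, where the gripper is bolted on; the fingertips stand 182 mm ahead of it and the grasp point (between the pads) lies 164 mm ahead of it; z points along the fingers, x is the direction in which the jaws open and shut, and the axes are right-handed (so a half turn about z gives the same grasp; the last joint's range is limited). The gripper opens to 87 mm and grips with 3 to 60 N. Pads are 19 mm wide; open, the fingers measure 117 mm over their backs; the gripper's body (75 mm by 190 mm) begins 51 mm behind the grasp point.
Start: joints at [1.022, 0.527, 1.433, -0, 1.181, -0.178], TCP at [0.226, 0.583, 0.405] pointing down, gripper open.
Joint ranges: [-3.08, 3.08], [-0.75, 2.2], [0.22, 2.44], [-1.43, 4.57], [0, 2.65], [-2.85, 2.85]. Speed limits (rad/s): [2.79, 2.79, 3.14, 3.14, 3.14, 3.14].

### API

Orientations are given as a unit quaternion [x, y, z, w].
In Python, from rig import status, eyes, robot gives the robot as it stands. The module is installed in compiled form; this text tells all that it offers.
- The arm moves only by the tool step_arm, never from a script. Its argument "steps" is a list of rows, each a list of 7 numbers: the closure, from -1 (fully open) to 1 (shut), so that 0 is half open, then the shift along the tool's x, y, z each as a share of 0.025 m, from -1 to 1, then the turn, a rotation vector about the tool's x, y, z each as a share of 8 degrees, from -1 to 1. In form: [[jaw, dx, dy, dz, rx, ry, rz], ...]. A call has exactly 10 rows; each row shifts and turns the commanded pose from where the row before left it, along the tool's axes as they then stand; what a row does not reach is not made up. A row lasts 1/10 s, in which the tool goes at most 50 mm and 8.59 degrees, less where a joint would pass 70% of its speed; a pose out of reach is approached as far as the arm can. A call with a number of a shift or a turn outside -1 to 1 is refused whole. A call with a gripper value outside its range is refused whole. The fingers move at their own pace and stop on an object; "squeeze" is the grip in N (left out, the last holds). Time passes only in rows, so rows that do not move let the fingers close, or fill a call up. It gives the time, the measured TCP pose, the force and the opening at its end, in the units of the state.
- status.get_obs(): the state, without advancing time (a new reading comes with each control period).
- eyes.camera(name): name is "scene" or "top" or "wrist"; returns (picture, depth): 420x560x3 uint8, red, green, blue; 420x560 float32, m along the optical axis (not along the pixel's ray), 0 where there is no reading.
- eyes.camera_info(name): a dict with "K" (3x3 intrinsics, pixels), "k1" (the pictures are not rectified: a ray, as slopes to the right and down, at radius r is drawn at 1 + k1 r^2 times it, then the intrinsics apply), "R" (3x3) and "t" (3): a world point X has camera coordinates R X + t. Camera axes: x right, y down, z forward; pixel columns grow to the right and rows downward; lengths in m; the calibration is good to about 2 mm. A picture is of the moment at which its call begins: read the wrist's pose just before it. camera_info takes no time and is no camera call; for the wrist camera it gives the pose at the moment of the call.
- robot.hand_in(): hands the job in, once; it reports no verdict.
The state is a dict: "time": time; "q": joint angles; "joint_velocities": joint speeds; "joint_torque": joint torques, N m; "position": TCP position; "tool_rot": TCP orientation; "ft_force": force on the tool from outside, world axes, zero at the start; "moment": the same for the moment, N m; "grip_width": finger opening in m.
Only numpy, scipy, OpenCV 4.12 (cv2) and the standard library are available. Lean on these libraries where they do the work, as an engineer would, in place of code of your own. Each camera call takes 0.05 s, during which the arm holds its last target.

### The job

Get the drive roller ready for its spin test: first take the aluminium key plate out of its rack in the blue tray and push it all the way down into the narrow slot of the grey test stand, and let go of it. Then take the drive roller (the one with the square steel head) from its nest, turn it until its splines mesh with the socket of the stand, and push it fully home against the spring until its rubber tyre sits on the stand. Finish while still gripping the roller and keeping it pressed home (the spring would push it up again), with the plate still in its slot and all the other things left where they are.

Things in the scene. Friction and masses are not known exactly. Their poses are not given: they have to be found in the camera images.
- tray: Fixed blue metal tray, 170 x 270 mm, walls 45 mm high, two compartments; origin under its centre on the table. At its +y end a grey nest block holds the drive roller, at its -y end a grey rack block holds the key plate.
- stand: Fixed grey test stand, a block 120 (x) x 220 (y) x 55 mm high with a flat top; origin under its centre on the table. The plate slot is in its top at y +55 mm, the round drive socket at y -50 mm.
- plate_center (a point): Centre of the key plate, a loose aluminium plate 8 mm thick (its x), 60 mm wide (its y), 80 mm tall (its z, upright), 0.1 kg; this point is half-way up. It starts standing in the rack: the rack's top is 34 mm above the table and 56 mm of the plate stick out. Same after half a turn; either way round will do.
- slot_mouth (a point): Centre of the mouth of the plate slot, level with the stand's top, z up. The slot is 10.5 mm wide along this x, 63 mm long along this y and 30 mm deep, with a 3 mm chamfer round the mouth. Plate fully home: its centre is 10 mm above this point and 50 mm of it stick out.
- roller_head (a point): Centre of the drive roller's square steel head, 22 x 22 mm, flats square to this x and y, 36 mm tall (18 mm below to 18 mm above this point); axis z up. Below it comes the black rubber tyre, 48 mm diameter, 30 mm tall. Loose, 0.15 to 0.3 kg. It starts at any turn in the nest, its tyre resting on the nest's top 36 mm above the table.
- stub_end (a point): Centre of the lower end of the drive roller's splined steel stub, 72 mm below roller_head, same axes. The stub is 24 mm long below the tyre: core 18 mm diameter and four ribs 6 mm wide along +-x and +-y, 30 mm across the rib tips (27.5 mm in the last 3 mm). Four-fold symmetric.
- socket_mouth (a point): Centre of the drive socket's mouth, level with the stand's top, z up: a round hole 33 mm wide with a 3 mm chamfer. From 6 mm down it holds a toothed hub with four grooves 8.4 mm wide along +-x and +-y of this frame and a 20 mm core hole. The hub stands at any turn, held by a stiff brake (0.6 N m). roller_head above this point: 66 mm resting on the teeth, 58 mm meshed, 48 mm fully home.
- plunger (a joint): Spring plunger on the socket's axis, its face 14 mm below the mouth when up. Value: its travel in m, 0 when up, 0.010 with the roller fully home (tyre on the stand's top); the spring pushes up with about 3.5 N at first and 10.5 N at fully home.
- plain_roller_a: Bystander: plain black rubber roller with brass bush, 38 mm diameter, 28 mm tall, no square head, in the tray; origin under its centre.
- plain_roller_b: Bystander: another such plain roller in the tray.
- grommet: Bystander: black rubber ring 28 mm diameter, 10 mm tall, in the tray.
- hose_nipple: Bystander: upright steel hose fitting, 34 mm diameter, 75 mm tall, on the table; origin under its centre.
- carton: Bystander: small cardboard box 60 x 85 x 40 mm on the table; origin under its centre.
- flat_bar: Bystander: flat steel bar with three holes, 25 x 90 x 8 mm, lying on the table.
- spanner: Bystander: spanner 150 mm long lying on the table.
Not all that is in view belongs to the job. What is shaped like the part that bears roller_head but orange or purple is not meant.

How it is judged:
By the outcome, as a careful person would: the job done as asked, in the order asked, and still so for the second after the job is handed in, while the arm keeps its last pose, push and grip.
It also fails if it takes over 67 s, if anything falls off the work surface, if the arm or the gripper's body presses on something with over 40 N, if the wrist force passes 120 N, or if a joint passes its speed limit or range.

## Working session

There is one attempt and no reset: what is moved stays moved. The work goes in short steps, Python scripts to look and compute and a tool call to move; the robot and the scene stay as the last step left them, time stands still between calls to the robot, and variables do not carry over. Pictures are saved under pics/ and viewed, and the job is handed in when it is done.

Besides the shell and the picture viewer there is one more tool, called after "Emit:" as a command line: name --pt "numbers of a row" for each row, then --argument value for the rest. step_arm: Moves the arm, as the interface text tells. Its arguments: {"type":"object","properties":{"steps":{"type":"array"},"squeeze":{"type":"number"}},"required":["steps"]}

```bash
ls; mkdir -p pics; cat > h.py <<'E'
import numpy as np, cv2, pickle
from rig import status, eyes, robot
def grab(name):
    o=status.get_obs(); ci=eyes.camera_info(name); p,d=eyes.camera(name)
    pickle.dump((o,ci,p,d),open(f'pics/{name}.pkl','wb'))
    return o,ci,p,d
def save(p,fn): cv2.imwrite('pics/'+fn,p[:,:,::-1])
def ray(ci,u,v):
    K=np.array(ci['K']);xd=(u-K[0,2])/K[0,0];yd=(v-K[1,2])/K[1,1]
    rd=np.hypot(xd,yd);r=rd
    for _ in range(20): r=rd/(1+ci['k1']*r*r)
    s=r/rd if rd>0 else 1
    R=np.array(ci['R']);t=np.array(ci['t'])
    return -R.T@t, R.T@np.array([xd*s,yd*s,1])
def onplane(ci,u,v,z):
    c,d=ray(ci,u,v); return c+d*(z-c[2])/d[2]
def deep(ci,u,v,dep):
    c,d=ray(ci,u,v); return c+d*dep
def proj(ci,X):
    K=np.array(ci['K']);c=np.array(ci['R'])@np.array(X)+np.array(ci['t']);x=c[:2]/c[2];r2=x@x
    x=x*(1+ci['k1']*r2);return K[0,0]*x[0]+K[0,2],K[1,1]*x[1]+K[1,2]
E
python3 - <<'E'
from h import *
for n in ['scene','top','wrist']:
    o,ci,p,d=grab(n); save(p,n+'0.png'); print(n,ci)
print(o)
E
```

```text
pics
scene {'K': array([[426.1657503 ,   0.        , 278.66933501],
       [  0.        , 426.1657503 , 207.04730713],
       [  0.        ,   0.        ,   1.        ]]), 'k1': 0.015184438670257662, 'R': array([[-0.21413423,  0.97667551, -0.01585786],
       [ 0.79311394,  0.16436635, -0.5864759 ],
       [-0.57019015, -0.13816165, -0.80981143]]), 't': array([ 0.02122686, -0.40377108,  1.3561893 ])}
top {'K': array([[479.5422754 ,   0.        , 285.76816521],
       [  0.        , 479.5422754 , 206.55005996],
       [  0.        ,   0.        ,   1.        ]]), 'k1': -0.07310951509336494, 'R': array([[ 0.01813083, -0.99960398,  0.0215209 ],
       [-0.99502657, -0.02014802, -0.09755091],
       [ 0.09794588, -0.01964518, -0.99499782]]), 't': array([0.06257893, 0.53944503, 1.4381639 ])}
wrist {'K': array([[326.91259354,   0.        , 281.61304186],
       [  0.        , 326.91259354, 208.54161391],
       [  0.        ,   0.        ,   1.        ]]), 'k1': -0.07475205908988715, 'R': array([[ 0.36089889,  0.93260337, -0.00171654],
       [ 0.90066112, -0.34805909,  0.26012386],
       [ 0.24199493, -0.09542443, -0.96557373]]), 't': array([-0.62518124, -0.0313356 ,  0.38988383])}
{'time': 0.1, 'q': array([ 1.02246084e+00,  5.28340900e-01,  1.43375868e+00, -6.37986809e-06,
        1.18137346e+00, -1.78493585e-01]), 'joint_velocities': array([ 0.00172148, -0.00100333, -0.00486078, -0.0006428 ,  0.00013665,
        0.00047698]), 'joint_torque': array([-5.22192186e-04, -4.40986776e+01, -1.77150840e+01,  6.34365133e-02,
        5.33846312e-02, -6.44284455e-05]), 'position': array([0.22572584, 0.58248832, 0.40389392]), 'tool_rot': array([ 8.25065015e-01,  5.65037023e-01, -8.56507216e-04,  3.87765853e-04]), 'ft_force': array([-0.16304321, -0.12288823, -0.39108654]), 'moment': array([-0.02363077,  0.0178338 ,  0.0484946 ]), 'grip_width': 0.08736536383657353}
```

View pics/scene0.png

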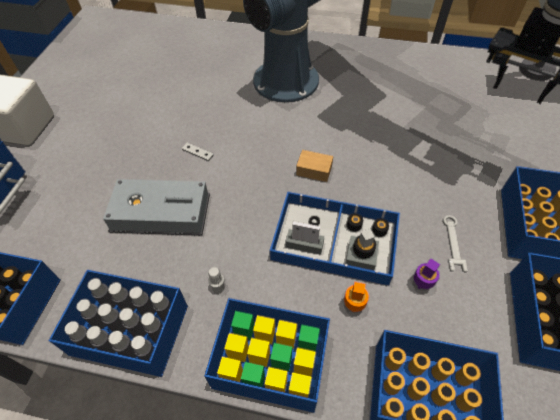

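View pics/top0.png

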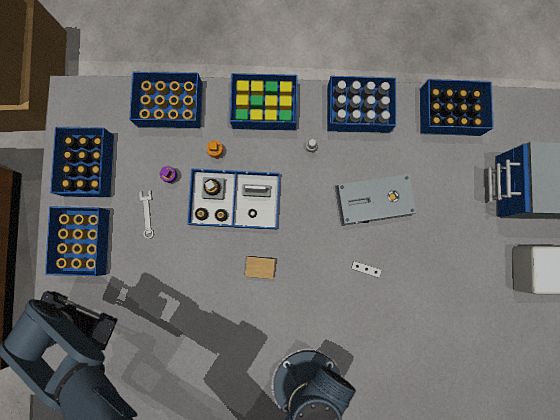

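View pics/wrist0.png

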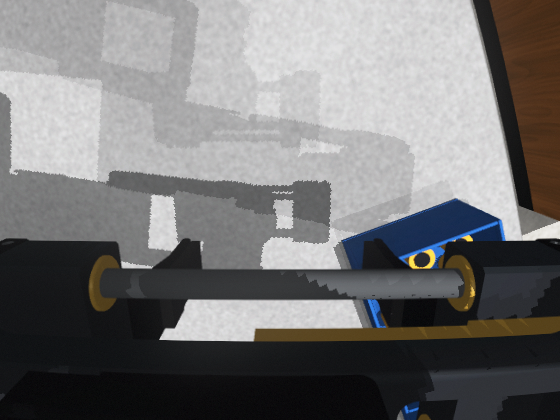

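The top view shows the tray at about (235,198), plate at (257,189), roller head at (211,184), and the stand at about (375,200) with its slot near (360,200) and socket near (393,196). I'll zoom in on these.

```bash
python3 - <<'E'
import pickle,cv2,numpy as np
o,ci,p,d=pickle.load(open('pics/top.pkl','rb'))
a=cv2.resize(p[160:235,180:290],None,fx=7,fy=7,interpolation=cv2.INTER_CUBIC);cv2.imwrite('pics/z1.png',a[:,:,::-1])
a=cv2.resize(p[165:235,325:425],None,fx=8,fy=8,interpolation=cv2.INTER_CUBIC);cv2.imwrite('pics/z2.png',a[:,:,::-1])
o,ci,p,d=pickle.load(open('pics/scene.pkl','rb'))
a=cv2.resize(p[185:285,265:405],None,fx=5.7,fy=5.7,interpolation=cv2.INTER_CUBIC);cv2.imwrite('pics/z3.png',a[:,:,::-1])
E
```

```text
(no output)
```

View pics/z1.png

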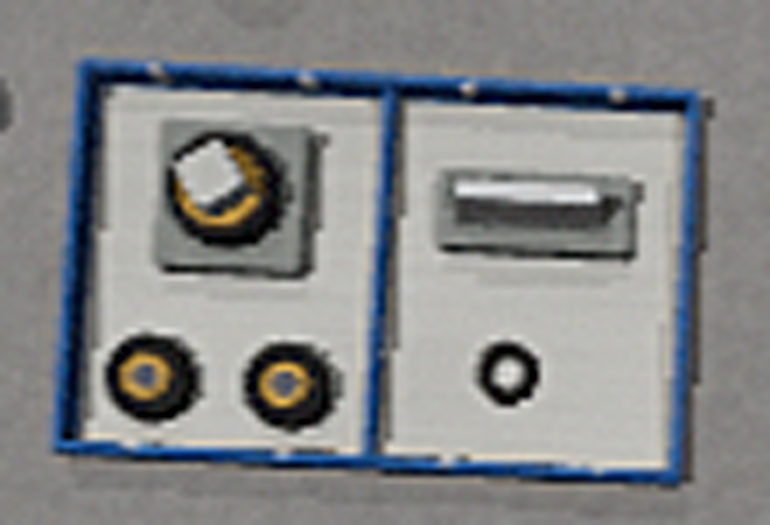

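View pics/z2.png

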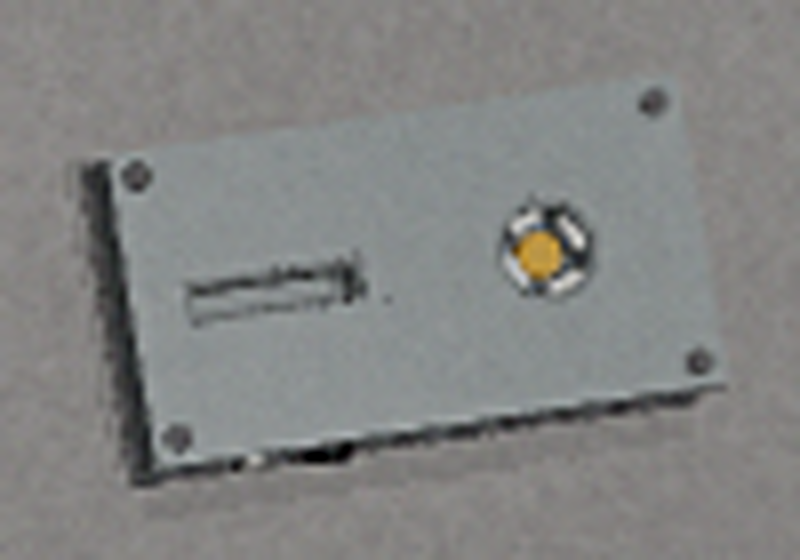

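View pics/z3.png

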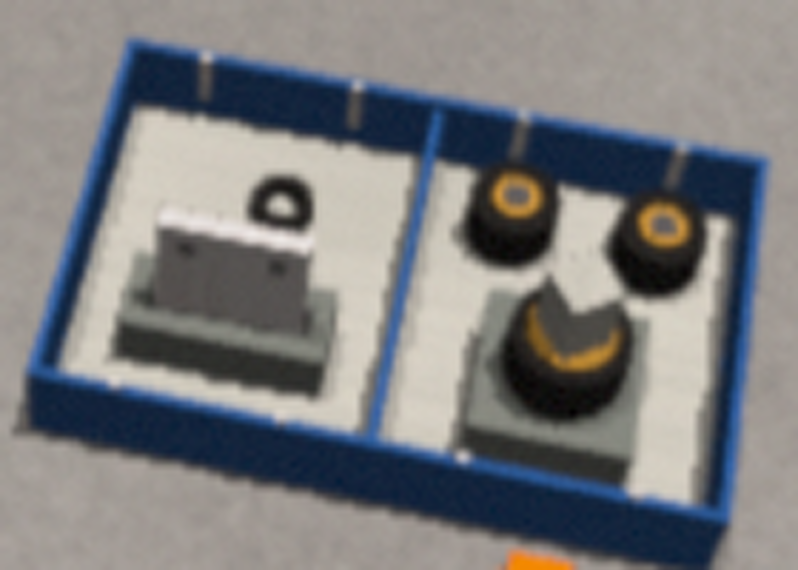

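```bash
cat > m1.py <<'E'
from h import *
o,ci,p,d=pickle.load(open('pics/top.pkl','rb'))
def P(x,y,f,u0,v0,z): return onplane(ci,(x+.5)/f-.5+u0,(y+.5)/f-.5+v0,z)
L=lambda x,y,z:P(x,y,7,180,160,z)
S=lambda x,y,z=.055:P(x,y,8,325,165,z)
def show(n,v): print(n,np.round(v,4))
# plate top strip by mask
def strip(u0,u1,v0,v1,thr,z):
    g=p[v0:v1,u0:u1].min(2)
    m=(g>thr).astype(np.uint8); n,l,s,c=cv2.connectedComponentsWithStats(m)
    return n,s,c
show('plate ends',[L(455,188,.09),L(600,192,.09)])
show('head corners',[L(x,y,.102) for x,y in [(175,173),(217,138),(245,175),(203,207)]])
show('tray',[L(x,y,.045) for x,y in [(83,65),(697,97),(680,480),(60,447)]])
c=[S(*q) for q in [(113,158),(672,77),(722,385),(152,468)]]; show('stand',c)
show('stand ctr',np.mean(c,0)); 
show('screws',[S(*q) for q in [(136,176),(653,101),(699,362),(177,438)]])
show('slot',[S(*q) for q in [(187,285),(355,262),(362,293),(192,323)]])
show('socket',S(546,249)); 
E
python3 m1.py
```

```text
plate ends [[0.5885 0.1958 0.09  ]
 [0.5881 0.1352 0.09  ]]
head corners [[0.5908 0.3112 0.102 ]
 [0.6058 0.2943 0.102 ]
 [0.5905 0.2822 0.102 ]
 [0.5768 0.2991 0.102 ]]
tray [[0.6453 0.3615 0.045 ]
 [0.6368 0.0952 0.045 ]
 [0.4707 0.0993 0.045 ]
 [0.4795 0.3651 0.045 ]]
stand [[ 0.6059 -0.0849  0.055 ]
 [ 0.6418 -0.2985  0.055 ]
 [ 0.5245 -0.3167  0.055 ]
 [ 0.4891 -0.1004  0.055 ]]
stand ctr [ 0.5653 -0.2001  0.055 ]
screws [[ 0.5992 -0.0936  0.055 ]
 [ 0.6324 -0.2911  0.055 ]
 [ 0.5331 -0.308   0.055 ]
 [ 0.5006 -0.1097  0.055 ]]
slot [[ 0.5583 -0.1131  0.055 ]
 [ 0.5683 -0.1768  0.055 ]
 [ 0.5566 -0.1794  0.055 ]
 [ 0.5439 -0.1151  0.055 ]]
socket [ 0.5748 -0.2496  0.055 ]
```

```bash
cat > plan.py <<'E'
from h import *
from scipy.spatial.transform import Rotation as Ro
def tool(o): return np.array(o['position']),Ro.from_quat(o['tool_rot'])
def goal(x,y,z,yaw):  # grasp point, yaw deg of tool x
    a=np.radians(yaw); X=np.array([np.cos(a),np.sin(a),0]);Z=np.array([0,0,-1.]);Y=np.cross(Z,X)
    return np.array([x,y,z+.164]),Ro.from_matrix(np.c_[X,Y,Z])
def delta(o,x,y,z,yaw):
    """rotate first (rows of 8deg), then translate in new tool axes"""
    p,R=tool(o); g,G=goal(x,y,z,yaw)
    rv=(R.inv()*G).as_rotvec(degrees=True)
    d=G.inv().apply(g-p)
    print('rot/8deg',np.round(rv/8,3),' then shift/25mm',np.round(d/.025,3))
E
python3 - <<'E'
from plan import *
o=status.get_obs(); ci=eyes.camera_info('wrist')
p,R=tool(o); c=-np.array(ci['R']).T@ci['t']
print('cam in tool',R.inv().apply(c-p)); print('cam axes in tool',np.round(R.inv().apply(np.array(ci['R'])),3))
for z in [.164,.182,.3]: print(z,proj(ci,p+R.apply([0,0,z])))
delta(o,.588,.165,.20,-1.8)
delta(o,.53,.23,.23,-1.8)
E
```

```text
cam in tool [ 0.00114798 -0.07143473  0.0203476 ]
cam axes in tool [[ 1.    -0.001 -0.   ]
 [ 0.     0.965 -0.26 ]
 [ 0.     0.26   0.965]]
0.164 (np.float64(279.0900280064511), np.float64(273.9253758153019))
0.182 (np.float64(279.3308773324018), np.float64(258.7354728345641))
0.3 (np.float64(280.2001628409807), np.float64(204.16379565741056))
rot/8deg [6.000e-03 1.200e-02 8.827e+00]  then shift/25mm [15.008 16.238  1.599]
rot/8deg [6.000e-03 1.200e-02 8.827e+00]  then shift/25mm [12.607 13.712  0.399]
```

Emit:
step_arm --pt "-1 0 0 0 0 0 0.98" --pt "-1 0 0 0 0 0 0.98" --pt "-1 0 0 0 0 0 0.98" --pt "-1 0 0 0 0 0 0.98" --pt "-1 0 0 0 0 0 0.98" --pt "-1 0 0 0 0 0 0.98" --pt "-1 0 0 0 0 0 0.98" --pt "-1 0 0 0 0 0 0.98" --pt "-1 0 0 0 0 0 0.98" --pt "-1 0 0.5 0.1 0 0 0"

```text
time: 1.15
position: [0.2256, 0.5711, 0.4022]
tool_rot: [1.0, -0.016, 0.0, -0.001]
ft_force: [-0.1, -0.1, 0.2]
grip_width: 0.0874
```

Emit:
step_arm --pt "-1 0.9 0.9 0.1 0 0 0" --pt "-1 0.9 0.9 0.1 0 0 0" --pt "-1 0.9 0.9 0.1 0 0 0" --pt "-1 0.9 0.9 0.1 0 0 0" --pt "-1 0.9 0.9 0.1 0 0 0" --pt "-1 0.9 0.9 0.1 0 0 0" --pt "-1 0.9 0.9 0.1 0 0 0" --pt "-1 0.9 0.9 0.1 0 0 0" --pt "-1 0.9 0.9 0.1 0 0 0" --pt "-1 0.9 0.9 0.1 0 0 0"

```text
time: 2.15
position: [0.4442, 0.3374, 0.3769]
tool_rot: [1.0, -0.015, -0.0, 0.0]
ft_force: [0.3, 0.4, -0.1]
grip_width: 0.0874
```

```bash
python3 - <<'E'
from plan import *
o,ci,p,d=grab('wrist'); save(p,'w1.png'); print(o['time'],o['position'],o['tool_rot'])
delta(o,.588,.165,.20,-1.8)
E
```

```text
2.15 [0.44418464 0.33741715 0.37691937] [ 9.99883885e-01 -1.52361332e-02 -2.52881881e-04  1.17264600e-04]
rot/8deg [0.002 0.004 0.007]  then shift/25mm [5.966 6.713 0.517]
```

View pics/w1.png

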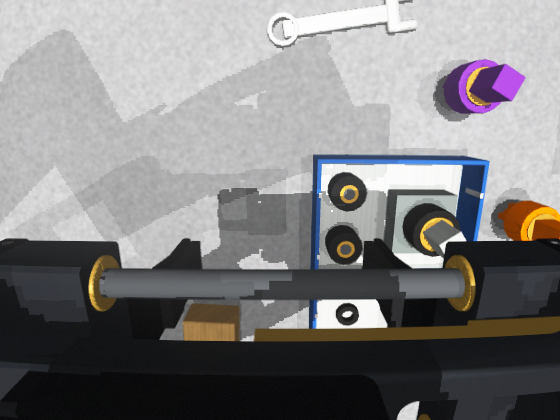

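The tray now enters the wrist view, with the roller head near (440,235). I'll carry on to a point above the plate.

Emit:
step_arm --pt "-1 0.85 0.95 0 0 0 0" --pt "-1 0.85 0.95 0 0 0 0" --pt "-1 0.85 0.95 0 0 0 0" --pt "-1 0.85 0.95 0 0 0 0" --pt "-1 0.85 0.95 0 0 0 0" --pt "-1 0.85 0.95 0 0 0 0" --pt "-1 0.5 0.5 0 0 0 0" --pt "-1 0 0 0 0 0 0" --pt "-1 0 0 0 0 0 0" --pt "-1 0 0 0 0 0 0"

```text
time: 3.2
position: [0.5776, 0.1805, 0.377]
tool_rot: [1.0, -0.015, -0.001, -0.0]
ft_force: [0.2, -0.2, -0.4]
grip_width: 0.0869
```

```bash
python3 - <<'E'
from plan import *
o,ci,p,d=grab('wrist'); save(p,'w2.png'); print(o['time'],o['position'],o['tool_rot'])
E
```

```text
3.2 [0.5775808  0.18048717 0.37704134] [ 9.99893326e-01 -1.45827565e-02 -8.08316932e-04 -1.65123811e-04]
```

View pics/w2.png

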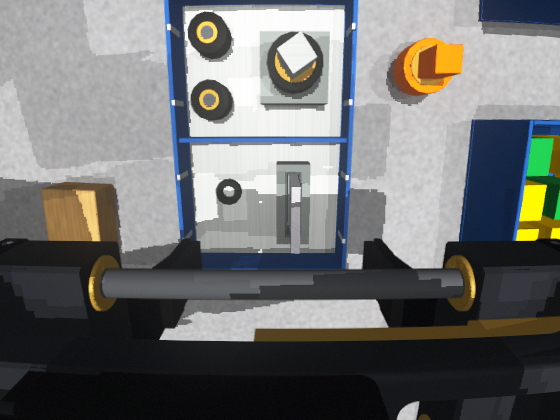

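```bash
python3 - <<'E'
import pickle,cv2,numpy as np
o,ci,p,d=pickle.load(open('pics/wrist.pkl','rb'))
a=cv2.resize(p[150:265,255:335],None,fx=5,fy=5,interpolation=cv2.INTER_CUBIC)
b=cv2.resize(p[20:115,250:335],None,fx=5,fy=5,interpolation=cv2.INTER_CUBIC)
c=np.zeros((575,830,3),np.uint8);c[:575,:400]=a;c[:475,402:827]=b
cv2.imwrite('pics/z4.png',c[:,:,::-1])
E
python3 - <<'E'
import cv2
a=cv2.imread('pics/z4.png')[:,:800];cv2.imwrite('pics/z4.png',a)
E
```

```text
(no output)
```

View pics/z4.png

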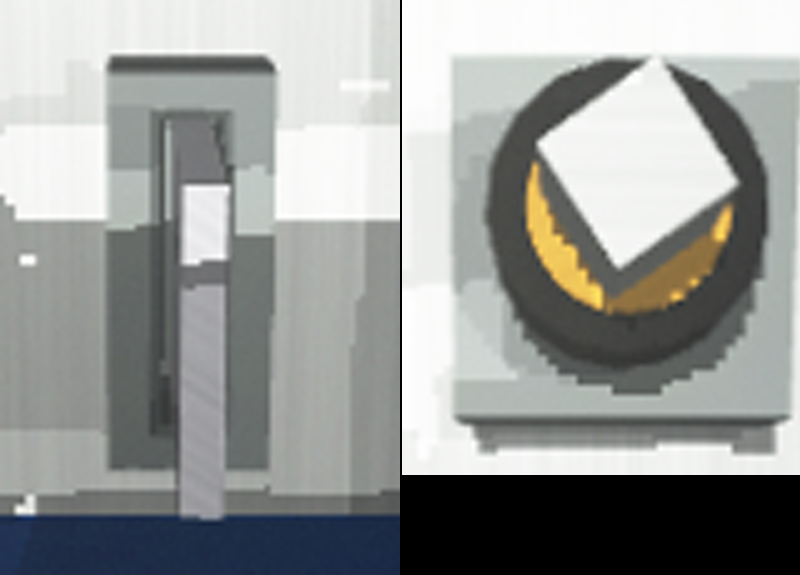

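```bash
python3 - <<'E'
from plan import *
o,ci,p,d=pickle.load(open('pics/wrist.pkl','rb'))
f=lambda x,y,u0,v0,z:onplane(ci,(x+.5)/5-.5+u0,(y+.5)/5-.5+v0,z)
a=np.array([f(x,y,255,150,.09) for x,y in [(180,183),(230,184),(224,518),(180,518)]])
print(np.round(a,4),a.mean(0)); v=a[0]+a[1]-a[2]-a[3];print('plate yaw',np.degrees(np.arctan2(-v[0],v[1])), np.hypot(*v[:2])/2)
b=np.array([f(x-402,y,250,20,.102) for x,y in [(538,145),(655,57),(738,182),(618,268)]])
print(np.round(b,4),b.mean(0))
for i in range(4):
    e=b[(i+1)%4]-b[i];print('edge',np.hypot(*e[:2]),np.degrees(np.arctan2(e[1],e[0]))%90)
m=a.mean(0)
delta(o,m[0],m[1],.12,np.degrees(np.arctan2(-v[0],v[1])))
E
```

```text
[[0.5852 0.1999 0.09  ]
 [0.5935 0.1995 0.09  ]
 [0.5917 0.1399 0.09  ]
 [0.584  0.1401 0.09  ]] [0.58859488 0.16988022 0.09      ]
plate yaw -1.4951221097685305 0.059739581391507306
[[0.5773 0.3043 0.102 ]
 [0.5945 0.3159 0.102 ]
 [0.6062 0.2985 0.102 ]
 [0.5885 0.2869 0.102 ]] [0.5916143  0.30137404 0.102     ]
edge 0.020714017816875104 33.948533257306096
edge 0.021023190444126667 34.063761792545066
edge 0.02118285728914497 33.10682348112209
edge 0.020716315145814557 32.775023892363535
rot/8deg [-0.002  0.012 -0.022]  then shift/25mm [0.451 0.413 3.722]
```

Emit:
step_arm --pt "-0.3 0.45 0.41 0 0 0 -0.02" --pt "-0.3 0 0 0.8 0 0 0" --pt "-0.3 0 0 0.8 0 0 0" --pt "-0.3 0 0 0.8 0 0 0" --pt "-0.3 0 0 0.8 0 0 0" --pt "-0.3 0 0 0.5 0 0 0" --pt "-0.3 0 0 0 0 0 0" --pt "-0.3 0 0 0 0 0 0" --pt "-0.3 0 0 0 0 0 0" --pt "-0.3 0 0 0 0 0 0"

```text
time: 4.25
position: [0.5901, 0.1688, 0.2859]
tool_rot: [1.0, -0.014, 0.001, -0.0]
ft_force: [-0.9, 0.3, 0.1]
grip_width: 0.0567
```

```bash
python3 - <<'E'
from plan import *
o,ci,p,d=grab('wrist'); save(p,'w3.png'); print(o['time'],o['position'],o['tool_rot'],o['grip_width'])
delta(o,.5886,.1699,.07,-1.5)
E
```

```text
4.25 [0.590065   0.16877846 0.28589233] [ 9.99904546e-01 -1.37694831e-02  1.13564887e-03 -1.03333694e-04] 0.056732532860102804
rot/8deg [-0.002 -0.016 -0.01 ]  then shift/25mm [-0.06  -0.043  2.076]
```

View pics/w3.png

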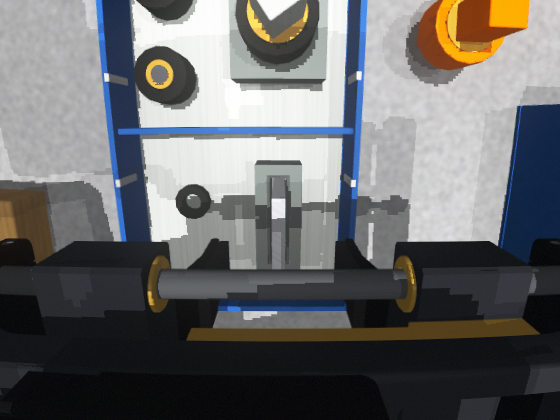

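The plate's lit end sits at (279,208), centred between the fingers at about (215) and (345). I'll go down and close.

Emit:
step_arm --pt "-0.3 -0.05 -0.04 0.7 0 0 0" --pt "-0.3 0 0 0.7 0 0 0" --pt "-0.3 0 0 0.68 0 0 0" --pt "-0.3 0 0 0 0 0 0" --pt "1 0 0 0 0 0 0" --pt "1 0 0 0 0 0 0" --pt "1 0 0 0 0 0 0" --pt "1 0 0 0 0 0 0" --pt "1 0 0 0 0 0 0" --pt "1 0 0 0 0 0 0" --squeeze 30

```text
time: 5.3
position: [0.5885, 0.1698, 0.233]
tool_rot: [1.0, -0.014, 0.0, -0.0]
ft_force: [0.5, 0.9, -0.2]
grip_width: 0.0167
```

```bash
python3 - <<'E'
from plan import *
o=status.get_obs(); print(o['time'],o['position'],o['tool_rot'],o['grip_width'],o['ft_force'])
delta(o,.5886,.1699,.07,-1.5)
E
```

```text
5.3 [0.58846012 0.16977042 0.23302654] [ 9.99904340e-01 -1.38299588e-02  2.07176893e-04 -2.87651214e-05] 0.01673875276794385 [ 0.46855085  0.94778352 -0.21079726]
rot/8deg [-0.    -0.003 -0.011]  then shift/25mm [ 0.005 -0.005 -0.039]
```

Still closing. I'll wait a few more rows, then lift.

Emit:
step_arm --pt "1 0 0 0 0 0 0" --pt "1 0 0 0 0 0 0" --pt "1 0 0 0 0 0 0" --pt "1 0 0 0 0 0 0" --pt "1 0 0 -0.5 0 0 0" --pt "1 0 0 -0.8 0 0 0" --pt "1 0 0 -0.8 0 0 0" --pt "1 0 0 -0.8 0 0 0" --pt "1 0 0 -0.8 0 0 0" --pt "1 0 0 -0.8 0 0 0"

```text
time: 6.3
position: [0.5881, 0.1697, 0.3467]
tool_rot: [1.0, -0.014, 0.0, -0.0]
ft_force: [-0.3, 0.4, -1.4]
grip_width: 0.0075
```

```bash
python3 - <<'E'
from plan import *
o,ci,p,d=grab('wrist'); save(p,'w4.png'); print(o['time'],o['position'],o['tool_rot'],o['grip_width'],o['ft_force'])
delta(o,.557,-.146,.18,9.5)
E
```

```text
6.3 [0.58814524 0.16973154 0.34668212] [ 9.99904114e-01 -1.38478167e-02  1.84049368e-05 -6.50073630e-06] 0.007535858333006647 [-0.31190912  0.4373521  -1.3576172 ]
rot/8deg [-0.    -0.    -1.386]  then shift/25mm [-3.313 12.25   0.107]
```

View pics/w4.png

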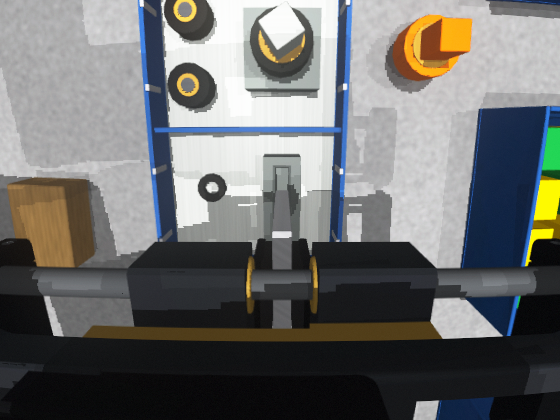

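```bash
python3 - <<'E'
from plan import *
o,ci,p,d=pickle.load(open('pics/wrist.pkl','rb'))
P,R=tool(o)
for z in [.144,.224]:
  for y in [-.03,.03]: print(z,y,np.round(proj(ci,P+R.apply([0,y,z])),1))
delta(o,.59,-.28,.20,9.5)
a=cv2.resize(p[150:340,240:330],None,fx=3.1,fy=3.1,interpolation=cv2.INTER_CUBIC);save(a,'z5.png')
E
```

```text
0.144 -0.03 [281.5 230.1]
0.144 0.03 [281.4 355.2]
0.224 -0.03 [281.5 189.3]
0.224 0.03 [281.5 275.3]
rot/8deg [-0.    -0.    -1.386]  then shift/25mm [-2.896 17.755 -0.693]
```

View pics/z5.png

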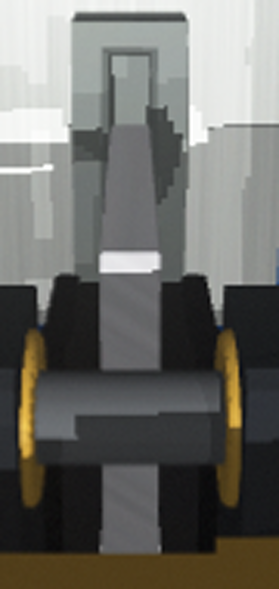

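The plate is held straight. Its top corner is at about (282,231) and its bottom corner at about (282,190), within a millimetre of the predicted centred grasp. Next I'll move past the stand to look at it.

Emit:
step_arm --pt "1 0 0 -0.3 0 0 -0.7" --pt "1 0 0 -0.4 0 0 -0.686" --pt "1 -0.17 0.97 0 0 0 0" --pt "1 -0.17 0.97 0 0 0 0" --pt "1 -0.17 0.97 0 0 0 0" --pt "1 -0.17 0.97 0 0 0 0" --pt "1 -0.17 0.97 0 0 0 0" --pt "1 -0.17 0.97 0 0 0 0" --pt "1 -0.17 0.97 0 0 0 0" --pt "1 -0.17 0.97 0 0 0 0"

```text
time: 7.35
position: [0.5866, -0.0282, 0.3626]
tool_rot: [0.997, 0.083, -0.0, -0.0]
ft_force: [0.5, -0.3, -1.6]
grip_width: 0.0081
```

Emit:
step_arm --pt "1 -0.17 0.97 0 0 0 0" --pt "1 -0.17 0.97 0 0 0 0" --pt "1 -0.17 0.97 0 0 0 0" --pt "1 -0.17 0.97 0 0 0 0" --pt "1 -0.17 0.97 0 0 0 0" --pt "1 -0.17 0.97 0 0 0 0" --pt "1 -0.17 0.97 0 0 0 0" --pt "1 0 0.5 0 0 0 0" --pt "1 0 0 0 0 0 0" --pt "1 0 0 0 0 0 0"

```text
time: 8.35
position: [0.5875, -0.2112, 0.3625]
tool_rot: [0.997, 0.083, -0.0, -0.001]
ft_force: [-0.0, 0.8, -0.4]
grip_width: 0.0079
```

```bash
python3 - <<'E'
from plan import *
o,ci,p,d=grab('wrist'); save(p,'w5.png'); print(o['time'],o['position'],o['tool_rot'],o['grip_width'],o['ft_force'])
E
```

```text
8.35 [ 0.58749409 -0.2112193   0.3624845 ] [ 9.96572509e-01  8.27204533e-02 -3.55664427e-04 -6.58942490e-04] 0.007886728844498783 [-0.01609712  0.79158779 -0.41759671]
```

View pics/w5.png

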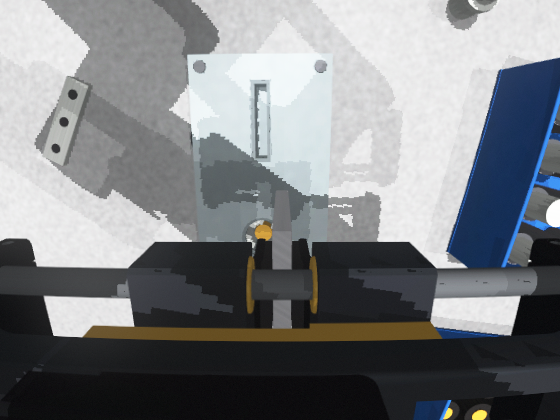

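```bash
python3 - <<'E'
from plan import *
o,ci,p,d=pickle.load(open('pics/wrist.pkl','rb'))
a=cv2.resize(p[70:170,220:300],None,fx=6,fy=6,interpolation=cv2.INTER_CUBIC);save(a,'z6.png')
a=cv2.resize(p[45:250,180:340],None,fx=2.9,fy=2.9,interpolation=cv2.INTER_CUBIC);save(a,'z7.png')
E
```

```text
(no output)
```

View pics/z6.png

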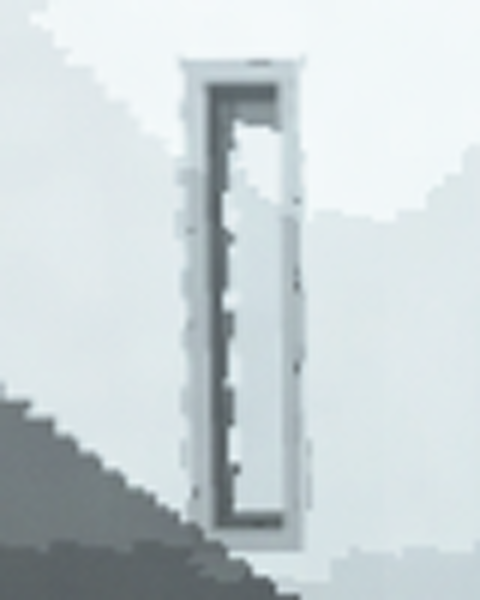

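View pics/z7.png

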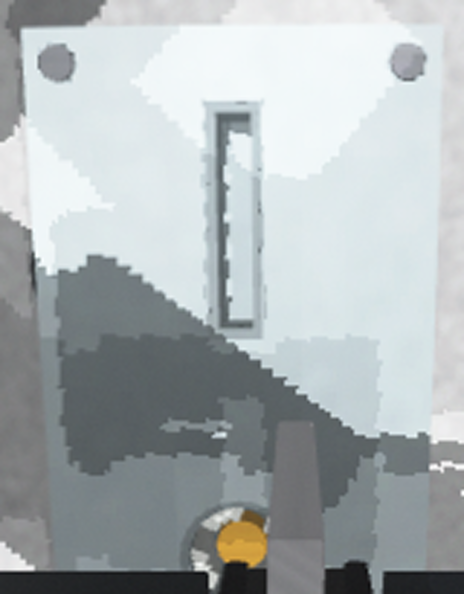

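```bash
cat > m2.py <<'E'
from plan import *
o,ci,p,d=pickle.load(open('pics/wrist.pkl','rb'))
f=lambda x,y,s,u0,v0,z:onplane(ci,(x+.5)/s-.5+u0,(y+.5)/s-.5+v0,z)
def rep(n,pts,s,u0,v0,z):
    a=np.array([f(x,y,s,u0,v0,z) for x,y in pts]); v=a[0]+a[1]-a[2]-a[3]; w=a[1]+a[2]-a[0]-a[3]
    print(n,'ctr',np.round(a.mean(0),4),'len',np.hypot(*v[:2])/2,'wid',np.hypot(*w[:2])/2,'yaw',np.degrees(np.arctan2(-v[0],v[1])),np.degrees(np.arctan2(w[1],w[0])))
    return a
rep('outer',[(182,60),(302,60),(304,550),(190,550)],6,220,70,.055)
rep('inner',[(205,83),(279,83),(285,527),(213,527)],6,220,70,.052)
a=np.array([f(x,y,2.9,180,45,.055) for x,y in [(57,62),(408,62)]]);v=a[1]-a[0];print('screws',a,np.degrees(np.arctan2(v[1],v[0])))
a=np.array([f(x,y,2.9,180,45,.055) for x,y in [(22,29),(443,26)]]);v=a[1]-a[0];print('edge',a,np.hypot(*v[:2]),np.degrees(np.arctan2(v[1],v[0])))
E
python3 m2.py
```

```text
outer ctr [ 0.5578 -0.1429  0.055 ] len 0.06811877521366183 wid 0.016664541751483304 yaw 9.306116013033403 9.367690327210168
inner ctr [ 0.5577 -0.1428  0.052 ] len 0.06234530150857528 wid 0.010505704433737934 yaw 9.639032529827842 9.369276341256613
screws [[ 0.50093821 -0.10653693  0.055     ]
 [ 0.59987056 -0.09039672  0.055     ]] 9.265827050425738
edge [[ 0.4899125  -0.09910253  0.055     ]
 [ 0.60783186 -0.07909569  0.055     ]] 0.11960455180618754 9.629414853331696
```

```bash
python3 - <<'E'
from plan import *
o=status.get_obs()
g=np.array([.5578,-.1429]); a=np.radians(9.4); ty=np.array([np.sin(a),-np.cos(a)]); g=g-ty*.0007
print(g); delta(o,g[0],g[1],.13,9.4)
E
```

```text
[ 0.55768567 -0.1422094 ]
rot/8deg [-0.01   0.005  0.017]  then shift/25mm [-0.728 -2.9    2.74 ]
```

Emit:
step_arm --pt "1 -0.2 -0.7 0 0 0 0.017" --pt "1 -0.2 -0.8 0 0 0 0" --pt "1 -0.2 -0.8 0.2 0 0 0" --pt "1 -0.13 -0.6 0.5 0 0 0" --pt "1 0 0 0.7 0 0 0" --pt "1 0 0 0.7 0 0 0" --pt "1 0 0 0.5 0 0 0" --pt "1 0 0 0.14 0 0 0" --pt "1 0 0 0 0 0 0" --pt "1 0 0 0 0 0 0"

```text
time: 9.4
position: [0.5581, -0.1433, 0.2948]
tool_rot: [0.997, 0.082, 0.001, 0.0]
ft_force: [-0.6, 0.2, -0.7]
grip_width: 0.0076
```

```bash
python3 - <<'E'
from plan import *
o,ci,p,d=grab('wrist'); save(p,'w6.png'); print(o['time'],o['position'],o['tool_rot'],o['grip_width'],o['ft_force'])
delta(o,.5577,-.1422,.13,9.4)
a=cv2.resize(p[120:340,210:350],None,fx=2.7,fy=2.7,interpolation=cv2.INTER_CUBIC)
o,ci,p,d=grab('scene'); b=cv2.resize(p[160:240,95:215],None,fx=3.3,fy=3.3,interpolation=cv2.INTER_CUBIC)
c=np.zeros((600,790,3),np.uint8);c[:a.shape[0],:a.shape[1]]=a;c[:b.shape[0],390:390+b.shape[1]]=b;save(c,'z8.png')
E
```

```text
9.4 [ 0.55814594 -0.14332456  0.29483156] [9.96658250e-01 8.16820554e-02 5.42279389e-04 2.83836931e-04] 0.007572641044816719 [-0.59065716  0.22505981 -0.72923989]
rot/8deg [ 0.005 -0.007 -0.004]  then shift/25mm [-0.01  -0.047  0.033]
```

View pics/z8.png

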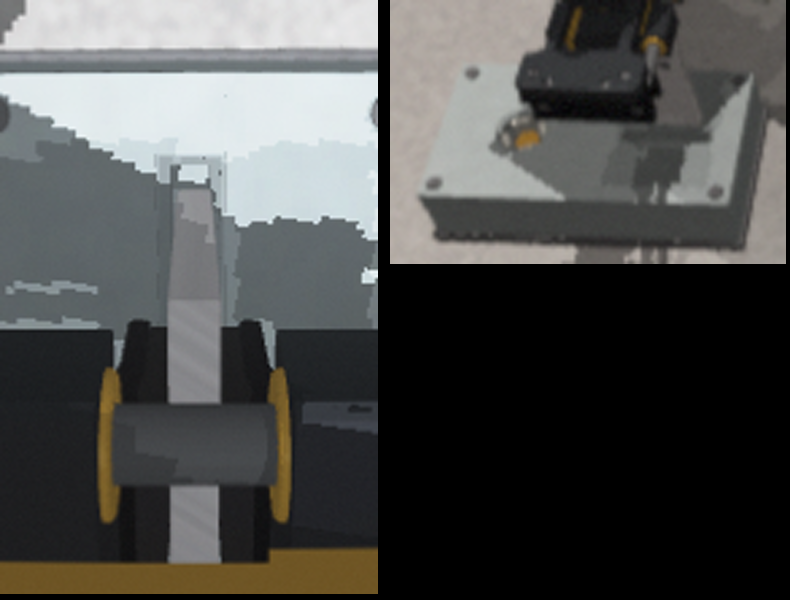

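The plate's lower corner at zoomed (194,190) is centred in the slot at zoomed (193,165). I'll apply the small y correction and descend.

Emit:
step_arm --pt "1 0 -0.05 0.2 0 0 0" --pt "1 0 0 0.2 0 0 0" --pt "1 0 0 0.2 0 0 0" --pt "1 0 0 0.15 0 0 0" --pt "1 0 0 0.15 0 0 0" --pt "1 0 0 0.15 0 0 0" --pt "1 0 0 0.1 0 0 0" --pt "1 0 0 0 0 0 0" --pt "1 0 0 0 0 0 0" --pt "1 0 0 0 0 0 0"

```text
time: 10.5
position: [0.5577, -0.1421, 0.2657]
tool_rot: [0.997, 0.082, 0.0, 0.0]
ft_force: [-0.5, -0.4, -1.6]
grip_width: 0.0077
```

```bash
python3 - <<'E'
from plan import *
o,ci,p,d=grab('wrist'); save(p[120:340,210:350].repeat(2,0).repeat(2,1),'w7.png'); print(o['time'],o['position'],o['grip_width'],o['ft_force'],o['moment'])
delta(o,.5577,-.1422,.084,9.4)
E
```

```text
10.5 [ 0.55767957 -0.14212833  0.26566986] 0.0076971289788327546 [-0.46789854 -0.40895872 -1.55042087] [-0.05777745  0.09726127  0.02595981]
rot/8deg [ 0.002 -0.002 -0.005]  then shift/25mm [0.    0.003 0.707]
```

View pics/w7.png

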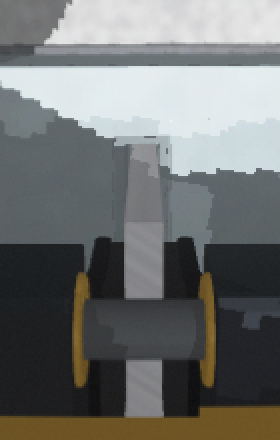

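Emit:
step_arm --pt "1 0 0 0.15 0 0 0" --pt "1 0 0 0.15 0 0 0" --pt "1 0 0 0.15 0 0 0" --pt "1 0 0 0.12 0 0 0" --pt "1 0 0 0.1 0 0 0" --pt "1 0 0 0.05 0 0 0" --pt "1 0 0 0.03 0 0 0" --pt "1 0 0 0 0 0 0" --pt "1 0 0 0 0 0 0" --pt "1 0 0 0 0 0 0"

```text
time: 11.55
position: [0.5575, -0.142, 0.2478]
tool_rot: [0.997, 0.082, -0.0, 0.0]
ft_force: [-1.6, 1.6, 6.7]
grip_width: 0.0073
```

```bash
python3 - <<'E'
from plan import *
o=status.get_obs(); print(o['time'],o['position'],o['grip_width'],o['ft_force'],o['moment'])
delta(o,.5577,-.1422,.084,9.4)
E
```

```text
11.55 [ 0.55746506 -0.14200368  0.24779995] 0.007325455587893985 [-1.63780972  1.58164831  6.71711851] [0.04818668 0.43021422 0.00614546]
rot/8deg [ 0.     0.001 -0.003]  then shift/25mm [ 0.008  0.009 -0.008]
```

Emit:
step_arm --pt "1 0 0 0.03 0 0 0" --pt "1 0 0 0.03 0 0 0" --pt "1 0 0 0 0 0 0" --pt "1 0 0 0 0 0 0" --pt "-0.3 0 0 0 0 0 0" --pt "-0.3 0 0 0 0 0 0" --pt "-0.3 0 0 0 0 0 0" --pt "-0.3 0 0 0 0 0 0" --pt "-0.3 0 0 0 0 0 0" --pt "-0.3 0 0 0 0 0 0"

```text
time: 12.55
position: [0.5576, -0.1421, 0.245]
tool_rot: [0.997, 0.082, -0.0, -0.0]
ft_force: [1.1, -0.8, -0.6]
grip_width: 0.0477
```

```bash
python3 - <<'E'
from plan import *
o=status.get_obs(); print(o['time'],o['position'],o['grip_width'],o['ft_force'],o['moment'])
# view pose: over socket, 
delta(o,.565,-.32,.22,9.4)
E
```

```text
12.55 [ 0.55759786 -0.14210104  0.24497292] 0.04774489087437962 [ 1.07444413 -0.8475388  -0.61591909] [-0.11534903  0.04073751 -0.03547473]
rot/8deg [-0.002  0.003 -0.005]  then shift/25mm [-0.87   7.069 -5.561]
```

Emit:
step_arm --pt "-0.3 0 0 -0.8 0 0 0" --pt "-0.3 0 0 -0.9 0 0 0" --pt "-0.3 0 0 -0.9 0 0 0" --pt "-0.3 0 0.5 -0.9 0 0 0" --pt "-0.3 0 0.9 -0.6 0 0 0" --pt "-0.3 0 0.95 0 0 0 0" --pt "-0.3 0 0.95 0 0 0 0" --pt "-0.3 0 0.95 0 0 0 0" --pt "-0.3 0 0.95 0 0 0 0" --pt "-0.3 0 0.9 0 0 0 0"

```text
time: 13.55
position: [0.5824, -0.2936, 0.3475]
tool_rot: [0.997, 0.082, -0.0, -0.0]
ft_force: [-0.0, 0.2, 0.0]
grip_width: 0.0566
```

```bash
python3 - <<'E'
from plan import *
o,ci,p,d=grab('wrist'); save(p,'w8.png'); print(o['time'],o['position'],o['tool_rot'],o['joint_velocities'])
a=cv2.resize(p[140:245,220:360],None,fx=5.7,fy=5.7,interpolation=cv2.INTER_CUBIC);save(a,'z9.png')
E
```

```text
13.55 [ 0.58240027 -0.29358476  0.34751998] [ 9.96669948e-01  8.15412884e-02 -1.42900136e-04 -1.09318096e-04] [-0.24575559  0.16325592 -0.35456549  0.00138044  0.19018587 -0.24697656]
```

View pics/w8.png

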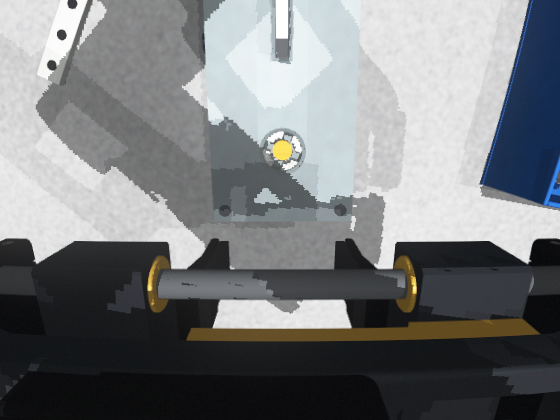

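View pics/z9.png

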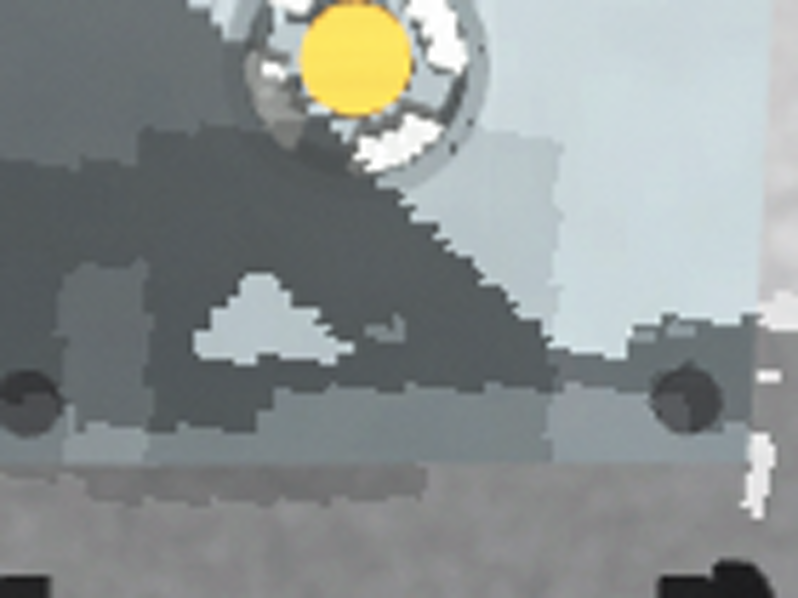

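```bash
python3 - <<'E'
from plan import *
for i in range(3): o,ci,p,d=grab('wrist')
save(p,'w9.png'); print(o['time'],o['position'],o['tool_rot'],o['joint_velocities'])
a=cv2.resize(p[115:180,240:325],None,fx=9,fy=9,interpolation=cv2.INTER_CUBIC);save(a,'z10.png')
E
```

```text
13.7 [ 0.58226261 -0.29370043  0.34735501] [ 9.96745736e-01  8.06096777e-02 -1.44735165e-05 -1.29863885e-04] [ 0.02853396 -0.01406376  0.04325456  0.01096437  0.01323141  0.00505768]
```

View pics/z10.png

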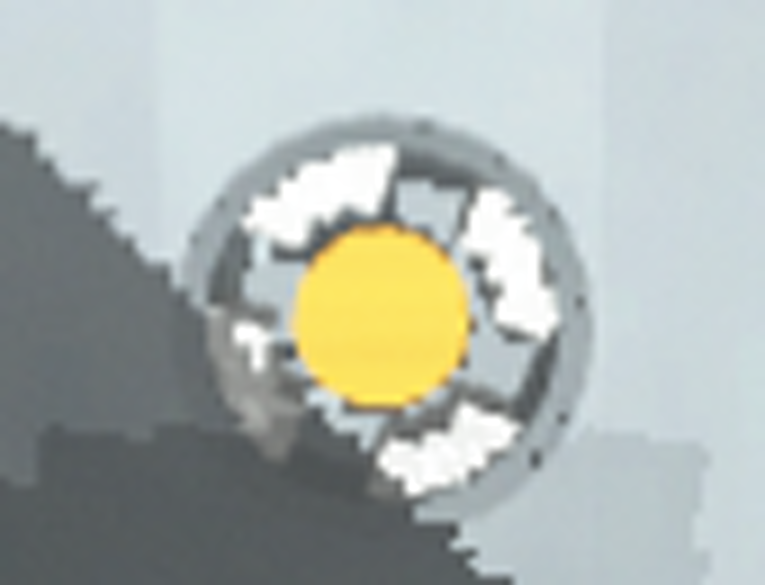

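```bash
cat > m3.py <<'E'
from plan import *
o,ci,p,d=pickle.load(open('pics/wrist.pkl','rb'))
f=lambda x,y,z:onplane(ci,(x+.5)/9-.5+240,(y+.5)/9-.5+115,z)
a=f(437,169,.049)-f(345,475,.049);b=f(540,372,.049)-f(228,267,.049)
for v in (a,b): print(np.hypot(*v[:2]),np.degrees(np.arctan2(v[1],v[0]))%90)
print((f(437,169,.049)+f(345,475,.049))/2,(f(540,372,.049)+f(228,267,.049))/2)
pts=[(x,y) for x,y in [(385,112),(592,318),(183,280),(440,120),(545,445),(570,400),(250,165),(575,250)]]
q=np.array([f(x,y,.055)[:2] for x,y in pts])
A=np.c_[2*q,np.ones(len(q))];s=np.linalg.lstsq(A,(q**2).sum(1),rcond=None)[0];print('circle',s[:2],np.sqrt(s[2]+s[:2]@s[:2]))
# yellow plunger face z=.041
m=((p[:,:,0]>220)&(p[:,:,2]<140)&(p[:,:,1]>170)).astype(np.uint8);n,l,st,c=cv2.connectedComponentsWithStats(m)
for i in range(1,n):
    if st[i,4]>100:
        print(st[i],c[i],onplane(ci,*c[i],.041))
A=np.radians(9.4);print('from slot',np.array([.5578,-.1429])+.105*np.array([np.sin(A),-np.cos(A)]))
# tooth corner angles around the socket centre
C=s[:2]
for x,y in [(397,148),(390,222),(478,190),(462,245),(557,325),(510,325),(518,420),(470,405),(405,495),(378,465),(245,222),(300,250)]:
    v=f(x,y,.049)[:2]-C; print((x,y),'r',round(np.hypot(*v)*1e3,1),'ang',round(np.degrees(np.arctan2(v[1],v[0])),1))
E
python3 m3.py
```

```text
0.02971434286806846 82.4845697281962
0.03079395205352571 80.80967356913932
[ 0.5759811 -0.2460954  0.049    ] [ 0.57538344 -0.24580433  0.049     ]
circle [ 0.57529517 -0.24545314] 0.018701459411163992
[273 140  19  20 297] [281.95622896 149.85858586] [ 0.57519523 -0.24634888  0.041     ]
from slot [ 0.57494923 -0.24649008]
(397, 148) r 15.4 ang 95.0
(390, 222) r 8.7 ang 95.8
(478, 190) r 14.5 ang 62.4
(462, 245) r 9.7 ang 51.4
(557, 325) r 16.2 ang 6.3
(510, 325) r 11.8 ang 5.1
(518, 420) r 15.9 ang -28.4
(470, 405) r 11.6 ang -36.7
(405, 495) r 17.0 ang -74.1
(378, 465) r 14.0 ang -83.1
(245, 222) r 15.6 ang 155.5
(300, 250) r 9.9 ang 151.6
```

```bash
python3 - <<'E'
from plan import *
o=status.get_obs()
delta(o,.5916,.3014,.236,33.5)
E
```

```text
rot/8deg [-1.100e-02  3.000e-03 -3.024e+00]  then shift/25mm [ 13.43 -19.6   -2.11]
```

Emit:
step_arm --pt "-0.3 0 0 -0.7 0 0 -1" --pt "-0.3 0 0 -0.7 0 0 -1" --pt "-0.3 0 0 -0.7 0 0 -1" --pt "-0.3 0.4 -0.5 0 0 0 0" --pt "-0.3 0.67 -0.98 0 0 0 0" --pt "-0.3 0.67 -0.98 0 0 0 0" --pt "-0.3 0.67 -0.98 0 0 0 0" --pt "-0.3 0.67 -0.98 0 0 0 0" --pt "-0.3 0.67 -0.98 0 0 0 0" --pt "-0.3 0.67 -0.98 0 0 0 0"

```text
time: 14.75
position: [0.5858, -0.0951, 0.3991]
tool_rot: [0.958, 0.286, -0.001, -0.001]
ft_force: [0.7, -0.4, -0.4]
grip_width: 0.0565
```

Emit:
step_arm --pt "-0.3 0.67 -0.98 0 0 0 0" --pt "-0.3 0.67 -0.98 0 0 0 0" --pt "-0.3 0.67 -0.98 0 0 0 0" --pt "-0.3 0.67 -0.98 0 0 0 0" --pt "-0.3 0.67 -0.98 0 0 0 0" --pt "-0.3 0.67 -0.98 0 0 0 0" --pt "-0.3 0.67 -0.98 0 0 0 0" --pt "-0.3 0.67 -0.98 0 0 0 0" --pt "-0.3 0.67 -0.98 0 0 0 0" --pt "-0.3 0.67 -0.98 0 0 0 0"

```text
time: 15.75
position: [0.59, 0.201, 0.399]
tool_rot: [0.958, 0.286, -0.002, -0.001]
ft_force: [1.1, 1.4, -0.2]
grip_width: 0.0568
```

```bash
python3 - <<'E'
from plan import *
o=status.get_obs();print(o['time'])
delta(o,.5916,.3014,.236,33.5)
E
```

```text
15.75
rot/8deg [-0.015  0.019 -0.032]  then shift/25mm [ 2.269 -3.315 -0.041]
```

Emit:
step_arm --pt "-0.3 0.67 -0.98 0 0 0 0" --pt "-0.3 0.67 -0.98 0 0 0 0" --pt "-0.3 0.6 -0.9 0 0 0 0" --pt "-0.3 0.36 -0.5 0 0 0 0" --pt "-0.3 0 0 0 0 0 0" --pt "-0.3 0 0 0 0 0 0" --pt "-0.3 0 0 0 0 0 0" --pt "-0.3 0 0 0 0 0 0" --pt "-0.3 0 0 0 0 0 0" --pt "-0.3 0 0 0 0 0 0"

```text
time: 16.75
position: [0.5942, 0.2992, 0.4004]
tool_rot: [0.958, 0.286, 0.0, 0.0]
ft_force: [-0.1, 0.8, -0.2]
grip_width: 0.0567
```

```bash
python3 - <<'E'
from plan import *
o,ci,p,d=grab('wrist'); save(p,'w10.png'); print(o['time'],o['position'],o['tool_rot'])
delta(o,.5916,.3014,.236,33.5)
a=cv2.resize(p[150:265,220:340],None,fx=5,fy=5,interpolation=cv2.INTER_CUBIC);save(a,'z11.png')
E
```

```text
16.75 [0.59420677 0.29919261 0.4003737 ] [9.58092808e-01 2.86457967e-01 6.21659069e-05 1.86779190e-05]
rot/8deg [ 0.001 -0.001 -0.026]  then shift/25mm [-0.038 -0.131  0.015]
```

View pics/w10.png

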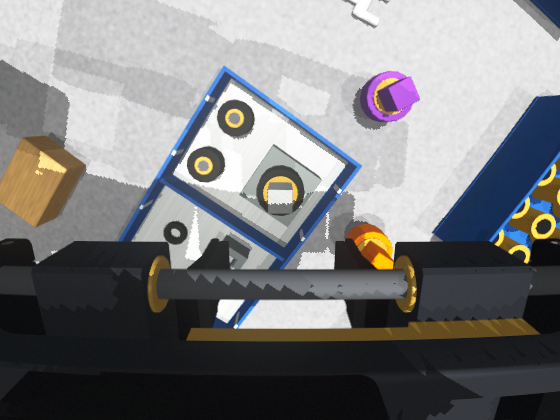

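View pics/z11.png

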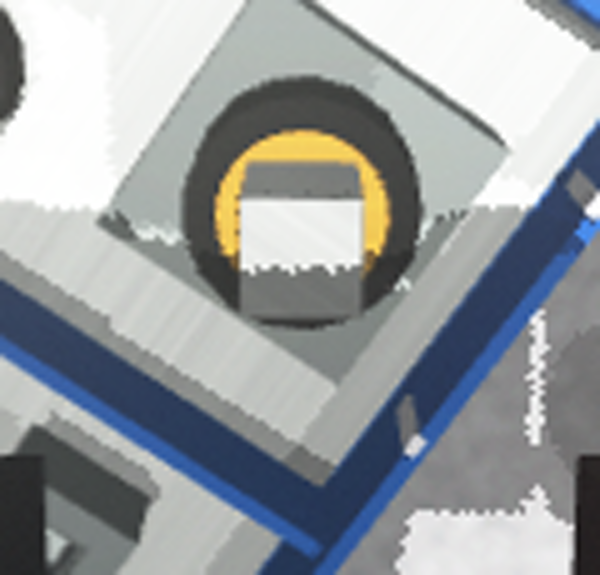

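```bash
python3 - <<'E'
from plan import *
o,ci,p,d=pickle.load(open('pics/wrist.pkl','rb'))
f=lambda x,y,z:onplane(ci,(x+.5)/5-.5+220,(y+.5)/5-.5+150,z)
b=np.array([f(x,y,.102) for x,y in [(241,198),(362,198),(361,320),(240,320)]]);print(b.mean(0))
for i in range(4):
    e=b[(i+1)%4]-b[i];print(np.hypot(*e[:2]),np.degrees(np.arctan2(e[1],e[0])))
m=b.mean(0);delta(o,m[0],m[1],.092,33.3)
# tyre circle top at z .066
x0,x1,y0,y1=183,421,75,328
print('tyre',f((x0+x1)/2,(y0+y1)/2,.066))
E
```

```text
[0.59168647 0.30161911 0.102     ]
0.02098752368839497 33.31553803673458
0.02200704990905353 -56.669324413251495
0.021406586986492768 -146.68279209258827
0.02201155257973949 122.23979310416408
rot/8deg [ 0.001 -0.001 -0.001]  then shift/25mm [-0.031 -0.136  5.775]
tyre [0.59014273 0.30400902 0.066     ]
```

Head square in zoom at (241–362, 198–320), already square to the jaws. Centre is (0.5917, 0.3016).

Emit:
step_arm --pt "-0.3 -0.03 -0.14 0.5 0 0 0" --pt "-0.3 0 0 0.9 0 0 0" --pt "-0.3 0 0 0.9 0 0 0" --pt "-0.3 0 0 0.9 0 0 0" --pt "-0.3 0 0 0.9 0 0 0" --pt "-0.3 0 0 0.9 0 0 0" --pt "-0.3 0 0 0.6 0 0 0" --pt "-0.3 0 0 0.17 0 0 0" --pt "-0.3 0 0 0 0 0 0" --pt "-0.3 0 0 0 0 0 0"

```text
time: 17.8
position: [0.5918, 0.3027, 0.2569]
tool_rot: [0.958, 0.287, 0.001, -0.0]
ft_force: [-0.6, -0.3, -0.2]
grip_width: 0.0566
```

```bash
python3 - <<'E'
from plan import *
o,ci,p,d=grab('wrist'); print(o['time'],o['position'],o['ft_force'])
delta(o,.5917,.3016,.092,33.3); save(p,'w11.png')
E
```

```text
17.8 [0.59183437 0.30265372 0.25685438] [-0.58681962 -0.25792777 -0.17580948]
rot/8deg [ 0.004 -0.013  0.008]  then shift/25mm [-0.028  0.032  0.034]
```

View pics/w11.png

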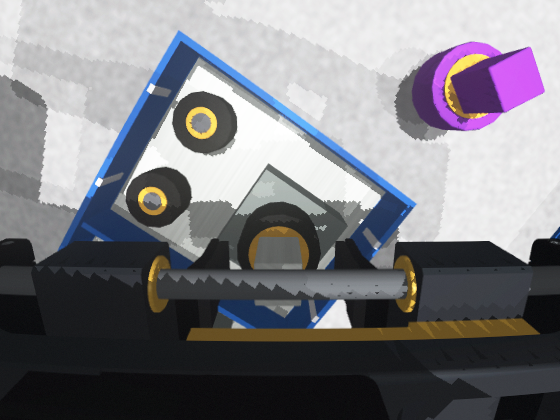

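Head centred between fingers at (280,265). I'll close on it.

Emit:
step_arm --pt "1 -0.02 0.03 0.03 0 0 0" --pt "1 0 0 0 0 0 0" --pt "1 0 0 0 0 0 0" --pt "1 0 0 0 0 0 0" --pt "1 0 0 0 0 0 0" --pt "1 0 0 0 0 0 0" --pt "1 0 0 0 0 0 0" --pt "1 0 0 0 0 0 0" --pt "1 0 0 0 0 0 0" --pt "1 0 0 0 0 0 0" --squeeze 45

```text
time: 18.85
position: [0.5913, 0.3015, 0.2553]
tool_rot: [0.958, 0.287, -0.0, 0.0]
ft_force: [0.2, -1.1, 0.2]
grip_width: 0.0216
```

```bash
python3 - <<'E'
from plan import *
o=status.get_obs(); print(o['time'],o['position'],o['ft_force'],o['grip_width'])
delta(o,.5917,.3016,.2,33.3)
E
```

```text
18.85 [0.59133426 0.30150352 0.25528738] [ 0.20248666 -1.09526862  0.15173495] 0.02160017008401232
rot/8deg [-0.     0.002  0.008]  then shift/25mm [ 0.014  0.005 -4.349]
```

Emit:
step_arm --pt "1 0 0 -0.3 0 0 0" --pt "1 0 0 -0.5 0 0 0" --pt "1 0 0 -0.7 0 0 0" --pt "1 0 0 -0.7 0 0 0" --pt "1 0 0 -0.7 0 0 0" --pt "1 0 0 -0.7 0 0 0" --pt "1 0 0 -0.7 0 0 0" --pt "1 0 0 -0.7 0 0 0" --pt "1 0 0 0 0 0 0" --pt "1 0 0 0 0 0 0"

```text
time: 19.85
position: [0.5912, 0.3015, 0.3807]
tool_rot: [0.958, 0.287, 0.0, -0.0]
ft_force: [-0.4, 0.1, -2.5]
grip_width: 0.0216
```

```bash
python3 - <<'E'
from plan import *
o,ci,p,d=grab('wrist'); print(o['time'],o['position'],o['ft_force'],o['grip_width']); save(p,'w12.png')
P,R=tool(o)
for n,z in [('headtop',.1533),('tyretop',.1893),('tyrebot',.2193),('stub',.2433)]: print(n,proj(ci,P+R.apply([0,0,z])))
delta(o,.5752,-.2462,.216,-9.5)
E
```

```text
19.85 [0.59122142 0.30152811 0.38070267] [-0.41474108  0.12073628 -2.48419655] 0.02155067098905459
headtop (np.float64(279.9408863753684), np.float64(285.83646496479014))
tyretop (np.float64(280.2344224828972), np.float64(254.41985089323992))
tyrebot (np.float64(280.40663166476435), np.float64(236.0549453898609))
stub (np.float64(280.5141319617775), np.float64(224.615080929189))
rot/8deg [-1.000e-03 -6.000e-03  5.358e+00]  then shift/25mm [ 2.984 21.714  0.028]
```

View pics/w12.png

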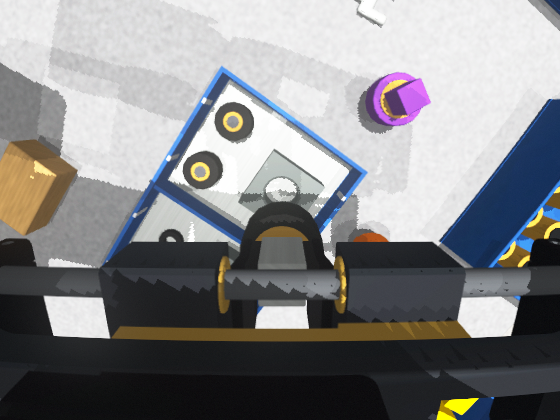

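Emit:
step_arm --pt "1 0 0 0 0 0 0.9" --pt "1 0 0 0 0 0 0.9" --pt "1 0 0 0 0 0 0.9" --pt "1 0 0 0 0 0 0.9" --pt "1 0 0 0 0 0 0.9" --pt "1 0 0.3 0 0 0 0.86" --pt "1 0.1 0.7 0 0 0 0" --pt "1 0.12 0.95 0 0 0 0" --pt "1 0.12 0.95 0 0 0 0" --pt "1 0.12 0.95 0 0 0 0"

```text
time: 20.9
position: [0.5872, 0.2028, 0.3792]
tool_rot: [0.997, -0.081, -0.001, 0.001]
ft_force: [-0.1, 0.1, -2.8]
grip_width: 0.0215
```

Emit:
step_arm --pt "1 0.12 0.95 0 0 0 0" --pt "1 0.12 0.95 0 0 0 0" --pt "1 0.12 0.95 0 0 0 0" --pt "1 0.12 0.95 0 0 0 0" --pt "1 0.12 0.95 0 0 0 0" --pt "1 0.12 0.95 0 0 0 0" --pt "1 0.12 0.95 0 0 0 0" --pt "1 0.12 0.95 0 0 0 0" --pt "1 0.12 0.95 0 0 0 0" --pt "1 0.12 0.95 0 0 0 0"

```text
time: 21.9
position: [0.5772, -0.0364, 0.3795]
tool_rot: [0.997, -0.082, -0.001, 0.0]
ft_force: [-0.4, 0.0, -3.2]
grip_width: 0.0218
```

```bash
python3 - <<'E'
from plan import *
o=status.get_obs(); print(o['time'],o['position'])
delta(o,.5752,-.2462,.216,-9.5)
E
```

```text
21.9 [ 0.57717815 -0.03637048  0.3795288 ]
rot/8deg [0.002 0.013 0.015]  then shift/25mm [ 1.307  8.291 -0.019]
```

Emit:
step_arm --pt "1 0.13 0.97 0 0 0 0.015" --pt "1 0.13 0.97 0 0 0 0" --pt "1 0.13 0.97 0 0 0 0" --pt "1 0.13 0.97 0 0 0 0" --pt "1 0.13 0.97 0 0 0 0" --pt "1 0.13 0.97 0 0 0 0" --pt "1 0.13 0.97 0 0 0 0" --pt "1 0.13 0.97 0 0 0 0" --pt "1 0.13 0.97 0 0 0 0" --pt "1 0.13 0.97 0 0 0 0"

```text
time: 22.9
position: [0.5684, -0.2807, 0.3793]
tool_rot: [0.997, -0.083, -0.001, -0.0]
ft_force: [0.6, 0.6, -2.6]
grip_width: 0.0215
```

```bash
python3 - <<'E'
from plan import *
for i in range(6): o,ci,p,d=grab('wrist')
save(p,'w13.png'); print(o['time'],o['position'],o['joint_velocities'])
a=cv2.resize(p[100:200,220:340],None,fx=6,fy=6,interpolation=cv2.INTER_CUBIC);save(a,'z12.png')
E
```

```text
23.15 [ 0.5687137  -0.27902423  0.37943089] [ 0.01954085 -0.00596754  0.00502542 -0.00092389 -0.0006158   0.00841953]
```

View pics/w13.png

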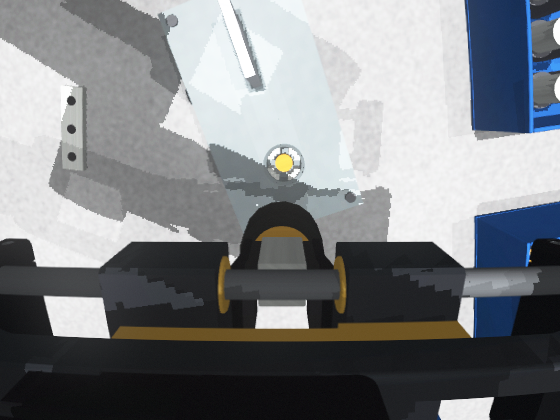

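View pics/z12.png

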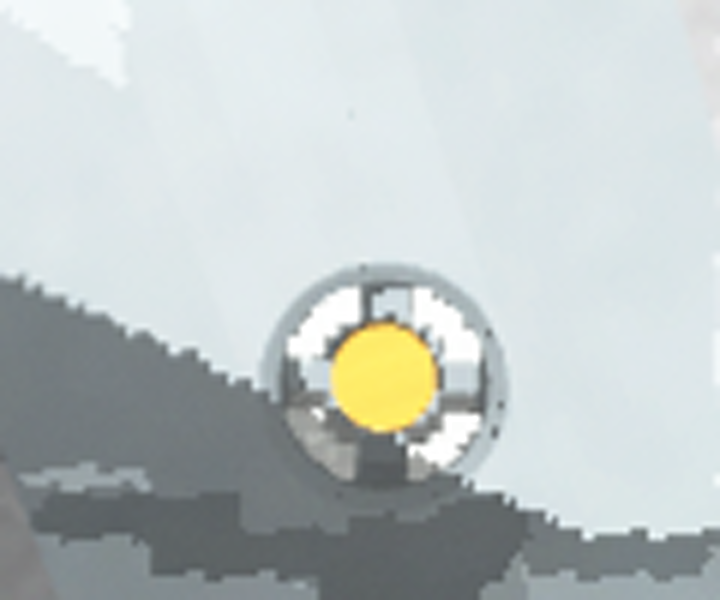

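```bash
python3 - <<'E'
from plan import *
o,ci,p,d=pickle.load(open('pics/wrist.pkl','rb'))
f=lambda x,y,z:onplane(ci,(x+.5)/6-.5+220,(y+.5)/6-.5+100,z)
for a,b in [((387,290),(382,465)),((295,381),(480,379))]:
    v=f(*a,.049)-f(*b,.049);print('ang',np.degrees(np.arctan2(v[1],v[0]))%90,(f(*a,.049)+f(*b,.049))/2)
q=np.array([f(x,y,.055)[:2] for x,y in [(262,385),(508,385),(385,262),(385,508),(472,298),(300,300)]])
A=np.c_[2*q,np.ones(len(q))];s=np.linalg.lstsq(A,(q**2).sum(1),rcond=None)[0];print('circle',s[:2],np.sqrt(s[2]+s[:2]@s[:2]))
m=((p[:,:,0]>220)&(p[:,:,2]<140)&(p[:,:,1]>170)).astype(np.uint8)[100:200,220:340];M=cv2.moments(m);print('plunger',onplane(ci,M['m10']/M['m00']+220,M['m01']/M['m00']+100,.041))
P,R=tool(o);x=R.apply([1,0,0]);print('yaw',np.degrees(np.arctan2(x[1],x[0])))
delta(o,.5752,-.2462,.145,-9.5)
E
```

```text
ang 78.87529482624183 [ 0.57554491 -0.24546017  0.049     ]
ang 81.0679669386437 [ 0.57597356 -0.24578367  0.049     ]
circle [ 0.57558727 -0.24611362] 0.019043401989296264
plunger [ 0.57541046 -0.24633509  0.041     ]
yaw -9.60601094702051
rot/8deg [-0.011  0.016 -0.013]  then shift/25mm [ 0.039 -1.338  2.817]
```

Emit:
step_arm --pt "1 0.02 -0.45 0.2 0 0 0.05" --pt "1 0.02 -0.45 0.5 0 0 0" --pt "1 0.01 -0.45 0.6 0 0 0" --pt "1 0 0 0.6 0 0 0" --pt "1 0 0 0.6 0 0 0" --pt "1 0 0 0.3 0 0 0" --pt "1 0 0 0 0 0 0" --pt "1 0 0 0 0 0 0" --pt "1 0 0 0 0 0 0" --pt "1 0 0 0 0 0 0"

```text
time: 24.2
position: [0.5768, -0.2462, 0.3111]
tool_rot: [0.996, -0.087, 0.001, 0.0]
ft_force: [-0.8, -0.2, -3.2]
grip_width: 0.0217
```

```bash
python3 - <<'E'
from plan import *
o,ci,p,d=grab('wrist'); print(o['time'],o['position'],o['ft_force'],o['moment'])
delta(o,.5755,-.2461,.145,-10)
E
```

```text
24.2 [ 0.57683731 -0.2461793   0.31109863] [-0.75105704 -0.22029819 -3.24303399] [-0.14128381  0.12195945 -0.01820937]
rot/8deg [ 0.005 -0.011 -0.005]  then shift/25mm [-0.053  0.006  0.084]
```

Emit:
step_arm --pt "1 -0.05 0 0.1 0 0 0" --pt "1 0 0 0.2 0 0 0" --pt "1 0 0 0.2 0 0 0" --pt "1 0 0 0.15 0 0 0" --pt "1 0 0 0.15 0 0 0" --pt "1 0 0 0.1 0 0 0" --pt "1 0 0 0.08 0 0 0" --pt "1 0 0 0 0 0 0" --pt "1 0 0 0 0 0 0" --pt "1 0 0 0 0 0 0"

```text
time: 25.25
position: [0.5755, -0.2459, 0.286]
tool_rot: [0.996, -0.087, 0.0, 0.0]
ft_force: [-0.2, -0.4, -3.9]
grip_width: 0.0217
```

```bash
python3 - <<'E'
from plan import *
o,ci,p,d=grab('wrist'); print(o['time'],o['position'],o['ft_force'],o['moment'],o['grip_width'])
delta(o,.5755,-.2461,.1103,-10)
E
```

```text
25.25 [ 0.57546531 -0.2458525   0.28595805] [-0.16329373 -0.42872945 -3.89638496] [-0.05348087  0.05463608 -0.05487991] 0.021747578975245548
rot/8deg [ 0.001 -0.003 -0.004]  then shift/25mm [0.003 0.01  0.466]
```

It's below tooth height with no contact force, so it has meshed. I'll press home.

Emit:
step_arm --pt "1 0 0 0.08 0 0 0" --pt "1 0 0 0.08 0 0 0" --pt "1 0 0 0.08 0 0 0" --pt "1 0 0 0.08 0 0 0" --pt "1 0 0 0.08 0 0 0" --pt "1 0 0 0.07 0 0 0" --pt "1 0 0 0.04 0 0 0" --pt "1 0 0 0 0 0 0" --pt "1 0 0 0 0 0 0" --pt "1 0 0 0 0 0 0" --squeeze 60

```text
time: 26.3
position: [0.5756, -0.246, 0.2743]
tool_rot: [0.996, -0.087, 0.001, 0.0]
ft_force: [-1.5, 2.0, 8.2]
grip_width: 0.0215
```

```bash
python3 - <<'E'
from plan import *
o,ci,p,d=grab('wrist'); print(o['time'],o['position'],o['ft_force'],o['moment'],o['grip_width'])
delta(o,.5755,-.2461,.1103,-10)
E
```

```text
26.3 [ 0.57556554 -0.24596073  0.27425795] [-1.46858128  1.96114406  8.24878489] [ 0.12447934  0.43415245 -0.01012719] 0.02153671344801026
rot/8deg [ 0.004 -0.009 -0.004]  then shift/25mm [-0.002  0.006 -0.002]
```

Emit:
step_arm --pt "1 0 0 0.04 0 0 0" --pt "1 0 0 0.02 0 0 0" --pt "1 0 0 0 0 0 0" --pt "1 0 0 0 0 0 0" --pt "1 0 0 0 0 0 0" --pt "1 0 0 0 0 0 0" --pt "1 0 0 0 0 0 0" --pt "1 0 0 0 0 0 0" --pt "1 0 0 0 0 0 0" --pt "1 0 0 0 0 0 0"

```text
time: 27.35
position: [0.5755, -0.2459, 0.2742]
tool_rot: [0.996, -0.087, 0.001, 0.001]
ft_force: [-4.1, 2.4, 16.1]
grip_width: 0.0213
```

```bash
python3 - <<'E'
from plan import *
o,ci,p,d=grab('wrist'); print(o['time'],o['position'],o['ft_force'],o['moment'],o['grip_width']); save(p,'w14.png')
o,ci,p,d=grab('scene');a=cv2.resize(p[140:260,90:230],None,fx=5,fy=5,interpolation=cv2.INTER_CUBIC);save(a,'z13.png')
E
```

```text
27.35 [ 0.57552299 -0.24589784  0.27421135] [-4.09934825  2.37785194 16.14955265] [ 0.3288465   0.76992721 -0.00261087] 0.021270209568040332
```

View pics/w14.png

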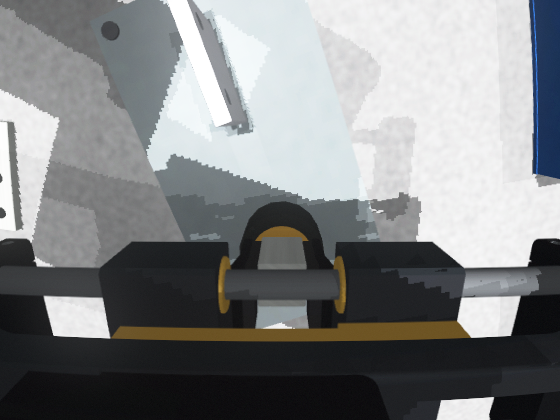

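View pics/z13.png

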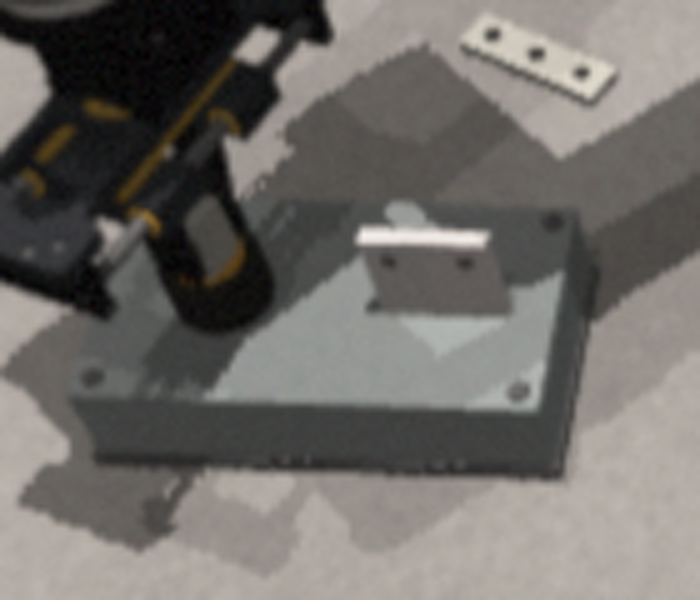

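The roller's tyre is seated on the stand and the plate stands upright in the slot. Before handing in I'll check the plate's height by depth.

```bash
python3 - <<'E'
from plan import *
o,ci,p,d=pickle.load(open('pics/wrist.pkl','rb'))
for u,v in [(195,40),(205,70),(212,95),(219,115),(300,120),(190,120)]: print((u,v),p[v,u],np.round(deep(ci,u,v,d[v,u]),4))
g=np.array([.5578,-.1429]);a=np.radians(9.4);X=np.array([np.cos(a),np.sin(a)]);Y=np.array([-X[1],X[0]])
for z in (.105,.110): print(z,[np.round(proj(ci,[*(g+X*sx*.004-Y*.03),z]),1) for sx in (-1,1)])
q=cv2.resize(p[90:150,180:270],None,fx=7,fy=7,interpolation=cv2.INTER_CUBIC);save(q,'z14.png')
o=status.get_obs();print(o['time'],o['ft_force'],o['position'])
o,ci,p,d=grab('top');save(p,'top2.png')
E
```

```text
(195, 40) [255 255 255] [ 0.5578 -0.1351  0.1043]
(205, 70) [255 255 255] [ 0.5593 -0.1478  0.1041]
(212, 95) [255 255 255] [ 0.5603 -0.1587  0.1053]
(219, 115) [255 255 255] [ 0.5615 -0.1676  0.1056]
(300, 120) [222 231 234] [ 0.599  -0.1763  0.0549]
(190, 120) [241 246 248] [ 0.5342 -0.1646  0.0526]
0.105 [array([215.9, 128.9]), array([232.6, 122.6])]
0.11 [array([213.6, 129.1]), array([230.9, 122.7])]
27.45 [-3.84562616  1.18504923 15.84226959] [ 0.57552264 -0.24589313  0.27418601]
```

View pics/z14.png

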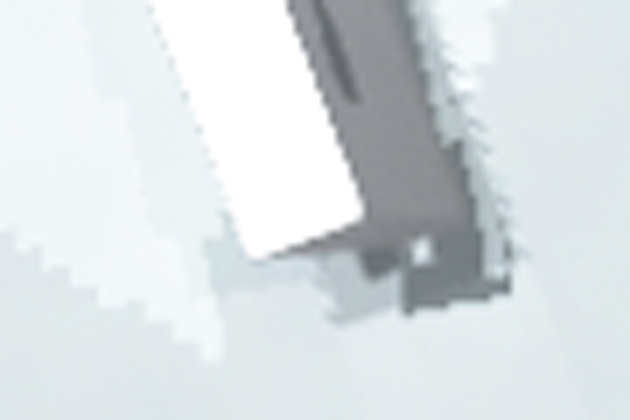

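View pics/top2.png

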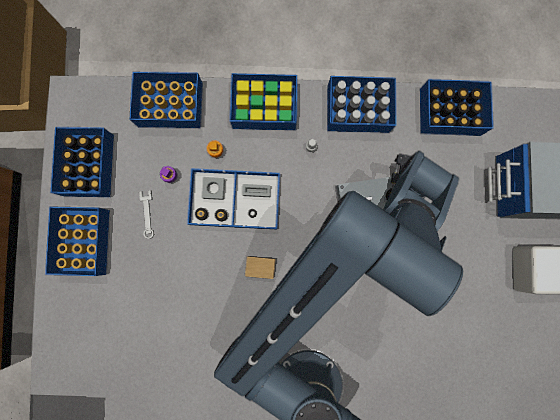

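The plate's top is at z = 0.105 m by depth, which is fully home. The top view shows both nests empty and the bystanders unmoved: plain rollers (201,214) and (221,214), grommet (252,213), nipple (312,145) and carton (261,267).

```bash
python3 -c "
from rig import robot;print(robot.hand_in())"
```

```text
the job is handed in; nothing more can be done
None
```

The plate is in the slot and released. The roller is meshed with the socket and held pressed home, handed in at about 27.5 s of the 67 s allowed. The hand-in reports no verdict.

- **Plate:** it bottomed with about 7 N at the expected height, and I let go after that. A later depth reading put its top at 0.104–0.106 m, against 0.105 m for fully home.
- **Roller:** I turned it to the hub's measured angle, and it dropped past the teeth without contact force. It then stopped hard against the spring: 1.5 mm of extra commanded push did not move it and raised the force from about 8 N to 16 N. At that point roller_head was 47.9 mm above the mouth, against 48 mm for fully home, with the tyre seen on the stand. The grip is set to 60 N.
- **Other things:** the last top view showed the tray contents, nipple, carton and spanner where they started. The arm hid the flat bar in that view, but the scene camera showed it still on the table.
- **Disagreements:** the top camera and the wrist camera differed by 3–5 mm in y. I used the wrist camera, and both fits went in without sideways force. The hub angle scattered by about ±2° between measurements, within the play of the grooves.

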